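Stand the last carton, move the plunger stop one hole in, hold the pin home

TASK

Stand the carton that lies flat on the table upright on its short thin end in the free place of the carton rack, broad face to broad face with the two cartons standing there: set it down, do not drop it. Then pull up the spring plunger on the sliding stop, slide the stop one hole towards the cartons to close up the row, and let the pin go fully home in that hole; finish while still gripping the plunger knob and holding the pin home, without letting go. Leave the two cartons standing and do not disturb the other goods on the stall.

Things in the scene. Friction and masses are not known exactly. Their poses are not given: they have to be found in the camera images.
- carton_mid (a point): centre of the loose plain cardboard carton to be stood up: 110 x 64 x 34 mm, rigid, about 0.2 kg, lying flat on the table (the point is 17 mm up). Its x axis runs along the 110 mm length, y across the 64 mm width, z through the 34 mm thickness. Both ends are alike; either may be the foot.
- rack: sheet-steel carton rack screwed to the table. Origin on the table in the middle of the carton lane; y along the row to the fixed end plate (inner face y = 110 mm, 90 mm tall), x across to the tube, z up. Lane x = -45 to 45 mm, floor 4 mm above the table. Square 30 mm tube along the row at x = 85 mm, y = -168 to 112 mm, top 40 mm above the table, holes in its top every 40 mm
- free_place (a point): centre of the free place's floor, 4 mm above the table: x = 0, y = 21 mm in the rack, axes as the rack's. The carton's thickness goes along y. A carton standing in the middle here is 2 mm clear of row_b and stays 4 mm clear of the stop once that is one hole further in; the stop pushes it along if it stands nearer to the stop
- stop (a joint): position of the sliding stop along the tube (m): 0 in its present hole, growing along the rack's y axis towards the cartons; next hole at 0.040. The sleeve under the knob (40 mm wide, 70 mm long, top 46 mm above the table) slides with about 1.5 N of friction and carries the stop plate; knob and plate move with it. It cannot move while the pin is in a hole
- stop_face (a point): on the stop plate's face that looks to the cartons, in the middle of the lane (rack x = 0), 41 mm above the table, 45 mm farther along the row than the knob's axis. Plate 96 mm wide, 4 mm thick, top 75 mm above the table. At the start about 80 mm from here to row_b
- plunger (a joint): lift of the spring plunger (m): 0 pin fully home in a hole, 0.014 pulled up to its stop. The pin is clear of the tube from 0.010 and rides on it at 0.010 between holes. The spring pulls it down with 4.5 N at 0, 11 N at 0.014. Pin 10 mm thick, round nose, about 2 mm of play either way in the hole: it drops in by itself when over it
- knob: black plunger knob on top of the sleeve: upright cylinder, 29 mm diameter, 28 mm tall; origin at its centre, 75 mm above the table when the pin is home; axes as the rack's. Rises with the plunger, travels with the stop. Below it the barrel and nut (25 mm across); the sleeve's top is 15 mm below its underside
- row_a_mid (a point): centre of the first standing carton, same size as the other, upright (z axis up, 110 mm tall, 34 mm along the row), next to the fixed end plate
- row_b_mid (a point): centre of the second standing carton, like row_a, between row_a and the free place; its face to the free place is at about y = 40 mm in the rack
- headlamp: bystander: small round chrome headlamp lying face up, 130 mm across, 54 mm tall; origin under its centre
- dist_cap: bystander: dark brown distributor cap, 68 mm across, 53 mm tall; origin under its centre
- bearing: bystander: steel bearing ring, 62 mm across, 18 mm tall; origin under its centre
- spanner: bystander: open spanner lying flat, 190 mm long along its x axis; origin under its middle
- valve_spring: bystander: dark steel spring standing on end, 38 mm across, 56 mm tall; origin under its centre
- grease_tin: bystander: steel tin, 72 mm across, 85 mm tall; origin under its centre
Not all that is in view belongs to the job. Leave any purple look-alike of the part that bears row_a_mid alone.

How it is judged:
By the outcome, as a careful person would: the job done as asked, in the order asked, and still so for the second after the job is handed in, while the arm keeps its last pose, push and grip.
It also fails if it takes over 51 s, if anything falls off the work surface, if the arm or the gripper's body presses on something with over 40 N, if the wrist force passes 120 N, or if a joint passes its speed limit or range.

ROBOT

A 6-joint arm with a two-finger parallel gripper is mounted at the origin on the work surface. World frame = base frame: x ahead of the robot, y to its left, z up, the work surface at z = 0. Lengths are in m, angles in rad, forces in N, time in s.
With the tool pointing down it reaches from about 0.375 to 0.825 m from the base axis. Payload 5.5 kg.
Tool frame: the origin (TCP) lies at the very end of the fingers, on their centre line; the grasp point (between the pads) lies 19 mm behind it; z points along the fingers, y is the line along which they close (so a half turn about z gives the same grasp; the last joint's range is limited). The gripper opens to 85 mm and grips with 20 to 120 N. Pads are 22 mm wide; open, the fingers measure 114 mm over their backs; the gripper's body (76 mm by 85 mm) begins 54 mm behind the grasp point. The pads swing forward as they close: fully open they stand 13 mm farther back than shut.
Start: joints at [-1.27, 0.314, -0.047, 1.21, 0, 1.571], TCP at [0.178, -0.573, 0.231] pointing down, gripper open.
Joint ranges: [-2.67, 2.67], [-0.69, 1.73], [-1.03, 1.25], [-2.08, 2.16], [-1.42, 1.45], [-3.14, 3.14]. Speed limits (rad/s): [2.39, 2.39, 3.01, 3.14, 3.14, 3.14].

INTERFACE

Orientations are given as a unit quaternion [x, y, z, w].
In Python, from cell import arm gives the robot as it stands.
- The arm moves only by the tool move_arm, never from a script. Its argument "moves" is a list of rows, each a list of 5 numbers: the opening, from 0 (shut) to 1 (fully open), then the shift along the tool's x, y, z in units of 25 mm (1.0 is 25 mm), then the turn about the tool's z in units of 0.1 rad (1.0 is 0.1 rad). In form: [[grip, tx, ty, tz, spin], ...]. A call has 1 to 8 rows; each row shifts and turns the commanded pose from where the row before left it, along the tool's axes as they then stand; what a row does not reach is not made up. A row lasts 1/10 s, in which the tool goes at most 50 mm and 8.59 degrees, less where a joint would pass 70% of its speed; a pose out of reach is approached as far as the arm can. A call with a number of a shift or a turn outside -1 to 1 is refused whole. A call with a gripper value outside its range is refused whole. The fingers move at their own pace and stop on an object; the grip force is fixed at half the most. Time passes only in rows, so rows that do not move let the fingers close. It gives the time, the measured TCP pose, the force, the opening and the grip force at its end, in the units of the state.
- arm.read_state(): the state, without advancing time (a new reading comes with each control period).
- arm.camera(name): name is "side" or "top" or "wrist"; returns (picture, depth): 480x640x3 uint8, red, green, blue; 480x640 float32, m along the optical axis (not along the pixel's ray), 0 where there is no reading.
- arm.get_calibration(name): a dict with "intrinsics" (3x3 intrinsics, pixels), "rvec" (rotation vector, rad) and "tvec" (3), from world to camera coordinates, as OpenCV has them. Camera axes: x right, y down, z forward; pixel columns grow to the right and rows downward; lengths in m; the calibration is good to about 2 mm. A picture is of the moment at which its call begins: read the wrist's pose just before it. get_calibration takes no time and is no camera call; for the wrist camera it gives the pose at the moment of the call.
- arm.sign_off(): hands the job in; it is judged then, once.
The state is a dict: "time_s": time; "q": joint angles; "dq": joint speeds; "tau": joint torques, N m; "eef_pos": TCP position; "eef_rot": TCP orientation; "wrist_force": force on the tool from outside, world axes, zero at the start; "wrist_torque": the same for the moment, N m; "finger_gap": opening from 0.0 (shut) to 1.0 (fully open); "grasp_force": force on a finger pad.
Only numpy, scipy, OpenCV 4.12 (cv2) and the standard library are available. Lean on these libraries where they do the work, as an engineer would, in place of code of your own. Each camera call takes 0.05 s, during which the arm holds its last target. There are 200 camera calls.

## Working session

There is one attempt and no reset: what is moved stays moved. The work goes in short steps, Python scripts to look and compute and a tool call to move; the robot and the scene stay as the last step left them, time stands still between calls to the robot, and variables do not carry over. Pictures are saved under pics/ and viewed, at most 10 in all, crops included, and the job is handed in when it is done.

Besides the shell and the picture viewer there is one more tool, called after "Call:" by a JSON object that holds its "op" and its "data". move_arm: Moves the arm, as the interface text tells. Shifts and turns lie within -1 to 1; 1 stands for 25 mm of shift or 0.1 rad of turn. Its arguments: {"type":"object","properties":{"moves":{"type":"array"}},"required":["moves"]}

```bash
mkdir -p pics; ls
cat > h.py <<'E'
import numpy as np, cv2
from cell import arm
def cal(n):
    c=arm.get_calibration(n); R=cv2.Rodrigues(np.array(c["rvec"],float))[0]
    return np.array(c["intrinsics"],float),R,np.array(c["tvec"],float).ravel()
def ray(C,uv,z):
    K,R,t=C; o=-R.T@t; d=R.T@np.linalg.solve(K,[uv[0],uv[1],1.]); return o+d*(z-o[2])/d[2]
def proj(C,p):
    K,R,t=C; q=K@(R@np.array(p,float)+t); return q[:2]/q[2]
def cloud(C,D):
    K,R,t=C; v,u=np.mgrid[:480,:640]; P=np.stack([u,v,np.ones_like(u)],-1)@np.linalg.inv(K).T*D[...,None]
    return (P-t)@R
def save(n,im): cv2.imwrite("pics/"+n+".png",im[...,::-1])
E
python3 - <<'E'
from h import *
s=arm.read_state(); print(s)
for n in("top","side","wrist"):
    C=cal(n); im,d=arm.camera(n); save(n,im); np.savez(n,im=im,d=d,K=C[0],R=C[1],t=C[2]); print(n,-C[1].T@C[2])
E
```

```text
pics
{'time_s': 0.0, 'q': array([-1.26997597e+00,  3.14264078e-01, -4.80855288e-02,  1.21019559e+00,
       -8.04468287e-06,  1.57085259e+00]), 'dq': array([-0.00042673, -0.00071062,  0.00014796,  0.0010115 , -0.00123957,
        0.00021325]), 'tau': array([ 1.56140930e-03, -5.39586532e+01,  3.39752269e+01,  1.93671224e-02,
        3.81741829e-04,  5.45525822e-06]), 'eef_pos': array([ 0.17760698, -0.57250015,  0.23040893]), 'eef_rot': array([ 9.88713535e-01,  1.49815823e-01, -1.35030130e-04, -8.63958035e-04]), 'wrist_force': array([-0.71768966, -0.42313284,  0.46988753]), 'wrist_torque': array([-0.03649351, -0.02521688, -0.01041931]), 'grasp_force': 0.0, 'finger_gap': 0.9973750444095093}
top [0.39391358 0.01167856 1.20328704]
side [0.3899132  0.81591578 0.56680479]
wrist [ 0.24915656 -0.55040667  0.37288271]
```

View pics/top.png

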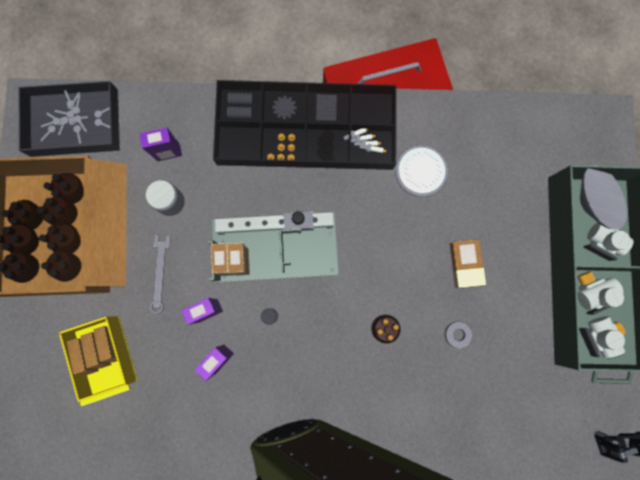

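View pics/side.png

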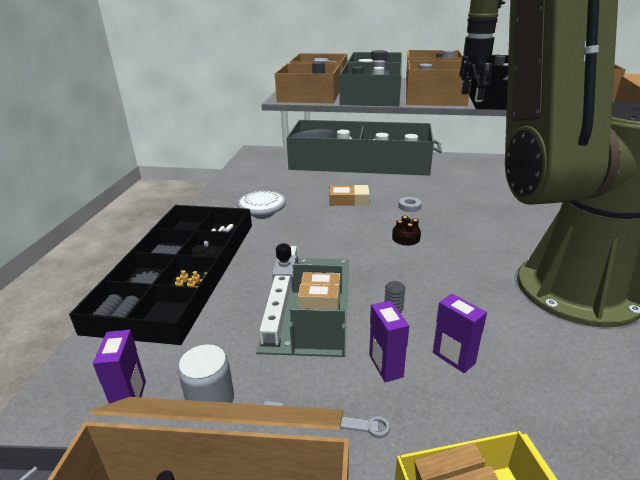

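The top view shows the rack at about (275,245): the two cartons stand at (227,258), the tube is along the top and the knob is at (298,217). Candidates for the loose carton are the brown one at (468,263), three in the yellow bin at (90,350), and the purple look-alikes at (158,142), (199,311) and (212,362). Only (468,263) is plain cardboard lying flat on the table, so I'll confirm it in a crop and measure it.

Run:
```python
from h import *
z=np.load("top.npz"); C=(z["K"],z["R"],z["t"]); im=z["im"]; P=cloud(C,z["d"])
print(C[0][0,0], proj(C,(0,0,0)))
a=im[225:305,425:525]; b=im[190:300,195:355]
out=np.zeros((560,800,3),np.uint8); out[:400,:500]=0
A=cv2.resize(a,None,fx=3,fy=3,interpolation=cv2.INTER_CUBIC); B=cv2.resize(b,None,fx=5,fy=5,interpolation=cv2.INTER_CUBIC)[:550]
out=np.zeros((800,800,3),np.uint8); out[:240,:300]=A; out[245:795,:800]=B; save("crop1",cv2.resize(out,(600,600)))
# loose carton: height-based mask
sub=np.zeros((480,640),bool); sub[225:305,425:525]=1
m=sub&(P[...,2]>.022)&(P[...,2]<.06)
p=P[m]; print(len(p),np.median(p[:,2]))
r=cv2.minAreaRect(p[:,:2].astype(np.float32)*1000); print("carton",r, cv2.boxPoints(r))
for lo,hi,n,bx in((.10,.13,"row",(190,300,195,260)),(.03,.043,"tube",(195,240,200,345)),(.08,.1,"knob",(190,240,270,325)),(.06,.082,"plate",(225,285,260,310))):
    s2=np.zeros((480,640),bool); s2[bx[0]:bx[1],bx[2]:bx[3]]=1
    p=P[s2&(P[...,2]>lo)&(P[...,2]<hi)]
    if len(p)>3:
        print(n,len(p),np.median(p[:,2]),cv2.minAreaRect(p[:,:2].astype(np.float32)*1000),p.mean(0))
```

```text
494.80215858801 [313.36375622 478.33387364]
1293 0.033902746884545316
carton ((506.4765625, -358.7153625488281), (110.16368103027344, 67.56236267089844), 6.907181262969971) [[ 447.73193 -331.80356]
 [ 455.85706 -398.87558]
 [ 565.2212  -385.62717]
 [ 557.09607 -318.55515]]
row 962 0.11369304054643234 ((468.16461181640625, 204.8354034423828), (78.69376373291016, 131.0852508544922), 85.15849304199219) [0.49689475 0.20226216 0.11341397]
tube 1003 0.03937108687595117 ((581.5881958007812, 106.88705444335938), (60.40203094482422, 279.7699279785156), 6.032523155212402) [0.59060982 0.12319668 0.03914108]
knob 133 0.08840507993677117 ((598.3954467773438, 50.2056884765625), (27.694730758666992, 29.377185821533203), 49.4849853515625) [0.59725206 0.05024146 0.08773107]
plate 86 0.0741197930037771 ((522.3434448242188, 86.99925231933594), (92.62075805664062, 4.133253574371338), 4.687911510467529) [0.52172378 0.08676804 0.07316925]
```

View pics/crop1.png

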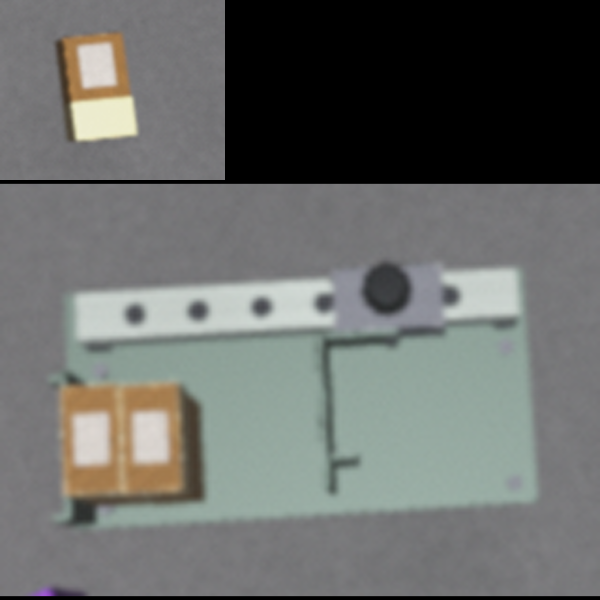

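The crop confirms the target: a plain cardboard carton with a cream patch on its near end, lying flat. In the rack there is a clear free place between the stop plate and the two standing cartons. Next I'll get the rack frame from the tube holes, the knob and the row.

Run:
```python
from h import *
z=np.load("top.npz"); C=(z["K"],z["R"],z["t"]); im=z["im"]; P=cloud(C,z["d"])
g=cv2.cvtColor(im,cv2.COLOR_RGB2GRAY)
pts=[]
for u,v in((231,224.7),(247.8,223.7),(264.9,222.6),(281.4,221.5),(315,219.9)):
    y,x=int(round(v)),int(round(u)); w=np.clip(190-g[y-4:y+5,x-4:x+5].astype(float),0,None); Y,X=np.mgrid[y-4:y+5,x-4:x+5]
    if u>310 or 280<u<283: w[g[y-4:y+5,x-4:x+5]>130]=0
    c=((X*w).sum()/w.sum(),(Y*w).sum()/w.sum()); p=ray(C,c,.04); pts.append(p[:2]); print(c,p)
pts=np.array(pts); d=pts[0]-pts[2]; print("yaw from holes",np.degrees(np.arctan2(-d[0],d[1])),np.linalg.norm(pts[0]-pts[2]))
yaw=np.arctan2(-d[0],d[1]); ex=np.array([np.cos(yaw),np.sin(yaw)]); ey=np.array([-np.sin(yaw),np.cos(yaw)])
m=np.zeros((480,640),bool); m[190:300,195:260]=1; m&=(P[...,2]>.11)&(P[...,2]<.12)
q=P[m][:,:2]; r=cv2.minAreaRect(q.astype(np.float32)*1000); print("row",r)
for n,(lo,hi,bx) in dict(row=(.11,.12,(190,300,195,260)),plate=(.066,.08,(225,285,260,310)),knob=(.083,.1,(190,240,270,325)),tube=(.036,.043,(205,240,205,280))).items():
    m=np.zeros((480,640),bool); m[bx[0]:bx[1],bx[2]:bx[3]]=1; q=P[m&(P[...,2]>lo)&(P[...,2]<hi)][:,:2]
    print(n,"along",np.percentile(q@ey,[1,50,99]),"across",np.percentile(q@ex,[1,50,99]))
k=ray(C,proj(C,(.5984,.0502,.089)),.089)[:2]; print("knob",k@ex,k@ey)
```

```text
(np.float64(230.5461680517082), np.float64(224.3291782086796)) [0.58452743 0.21044142 0.04      ]
(np.float64(247.3550323176362), np.float64(223.40720221606648)) [0.5877149  0.17071407 0.04      ]
(np.float64(264.27607052896724), np.float64(222.3808564231738)) [0.59116532 0.130667   0.04      ]
(np.float64(281.1474154435227), np.float64(221.36821952776006)) [0.59458542 0.09067176 0.04      ]
(np.float64(314.155), np.float64(219.26722222222222)) [0.60158238 0.01224298 0.04      ]
yaw from holes 4.756528210294377 0.08005010994561258
row ((468.4605712890625, 204.0623779296875), (75.73504638671875, 127.9754867553711), 87.40896606445312)
row along [0.12648738 0.16065858 0.19466358] across [0.48168305 0.51298236 0.5452389 ]
plate along [0.04132273 0.04322992 0.04541768] across [0.48156104 0.52710834 0.57396781]
knob along [-0.01230687  0.00113657  0.01515291] across [0.58642922 0.59929757 0.61202729]
tube along [0.04790484 0.12158688 0.19741039] across [0.58511567 0.59987391 0.61506285]
knob 0.6005018189526876 0.00040673641790199517
```

```bash
cat >> h.py <<'E'
from scipy.spatial.transform import Rotation as Ro
def go(p,yaw=None):
    s=arm.read_state(); R=Ro.from_quat(s["eef_rot"]).as_matrix(); d=R.T@(np.array(p)-s["eef_pos"])/.025
    y=np.arctan2(R[1,0],R[0,0]); print("t",s["time_s"],"pos",s["eef_pos"].round(4),"yaw",np.degrees(y).round(2),"units",d.round(2),"spin",None if yaw is None else round((y-np.radians(yaw))/.1,2),"F",s["wrist_force"].round(1),"gap",round(s["finger_gap"],3),"gf",s["grasp_force"])
E
python3 -c "
from h import *
go((.548,-.355,.10),6.9)"
```

```text
t 0.15 pos [ 0.1776 -0.5726  0.2307] yaw 17.23 units [16.73 -3.92  5.23] spin 1.8 F [-0.  -0.8 -0.8] gap 0.997 gf 0.0
```

Call:
{"op": "move_arm", "data": {"moves": [[1,1,-0.23,0,0.2],[1,1,-0.23,0,0.2],[1,1,-0.23,0,0.2],[1,1,-0.23,0,0.2],[1,1,-0.23,0,0.2],[1,1,-0.23,0,0.2],[1,1,-0.23,0,0.2],[1,1,-0.23,0,0.2]]}}

```text
time_s: 0.95
eef_pos: [0.3625, -0.4819, 0.231]
eef_rot: [0.998, 0.07, -0.0, -0.0]
wrist_force: [0.5, -0.0, -0.5]
finger_gap: 0.999
grasp_force: 0.0
```

Call:
{"op": "move_arm", "data": {"moves": [[1,1,0,0.5,0],[1,1,0,0.5,0],[1,1,0,0.5,0],[1,1,0,0.5,0],[1,1,0,0.5,0],[1,1,0,0.5,0],[1,1,0,0.5,0],[1,0.5,0,0.5,0]]}}

```text
time_s: 1.75
eef_pos: [0.5491, -0.4556, 0.13]
eef_rot: [0.997, 0.071, 0.0, -0.0]
wrist_force: [-0.3, -0.1, 0.3]
finger_gap: 1.0
grasp_force: 0.0
```

```bash
python3 -c "
from h import *
go((.548,-.355,.003),6.9)"
```

```text
t 1.75 pos [ 0.5491 -0.4556  0.13  ] yaw 8.15 units [ 0.53 -3.99  5.08] spin 0.22 F [-0.3 -0.1  0.3] gap 1.0 gf 0.0
```

Call:
{"op": "move_arm", "data": {"moves": [[1,0.13,-1,0.2,0.2],[1,0.13,-1,0.2,0],[1,0.13,-1,0.2,0],[1,0.14,-1,0.2,0],[1,0,0,0,0]]}}

```text
time_s: 2.25
eef_pos: [0.5468, -0.3522, 0.1101]
eef_rot: [0.998, 0.062, -0.001, -0.001]
wrist_force: [-0.1, -0.4, -0.3]
finger_gap: 0.995
grasp_force: 0.0
```

Run:
```python
from h import *
C=cal("wrist"); im,d=arm.camera("wrist"); save("w2",im); P=cloud(C,d)
m=(P[...,2]>.03)&(P[...,2]<.04)&(P[...,1]<-.28)&(P[...,1]>-.43)&(P[...,0]<.6)&(P[...,0]>.4)&(d>0)
q=P[m]; print(len(q),cv2.minAreaRect(q[:,:2].astype(np.float32)*1000))
r=cv2.minAreaRect(q[:,:2].astype(np.float32)*1000)
go((.548,-.355,.003),6.9)
```

```text
13099 ((507.5758972167969, -357.386962890625), (110.7106704711914, 64.87933349609375), 6.679727077484131)
t 2.3 pos [ 0.5472 -0.3541  0.1107] yaw 7.01 units [0.03 0.04 4.31] spin 0.02 F [ 0.   0.2 -0. ] gap 0.996 gf 0.0
```

View pics/w2.png

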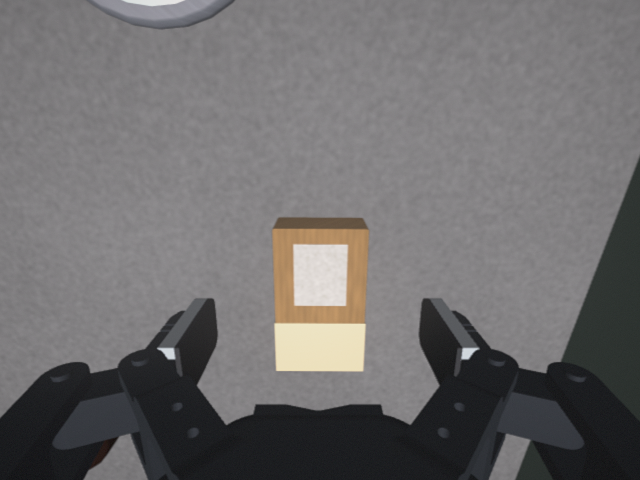

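The carton's top is at (320,275–370) in the wrist view, centred between the open pads and square to them. The refined centre is (0.5076, −0.3574).

Call:
{"op": "move_arm", "data": {"moves": [[1,0.03,-0.05,1,0],[1,0,0,1,0],[1,0,0,1,0],[1,0,0,0.8,0],[1,0,0,0.4,0],[1,0,0,0,0]]}}

```text
time_s: 2.9
eef_pos: [0.5473, -0.3543, 0.0048]
eef_rot: [0.998, 0.06, -0.001, -0.001]
wrist_force: [-0.2, 0.4, 0.3]
finger_gap: 1.001
grasp_force: 0.0
```

Call:
{"op": "move_arm", "data": {"moves": [[0.72,0,0,0,0],[0.72,0,0,0,0],[0.72,0,0,0,0],[0.72,0,0,0,0],[0.72,0,0,0,0]]}}

```text
time_s: 3.4
eef_pos: [0.5498, -0.355, 0.0081]
eef_rot: [0.998, 0.06, 0.001, 0.001]
wrist_force: [-0.1, -1.0, 6.0]
finger_gap: 0.733
grasp_force: 66.5
```

Call:
{"op": "move_arm", "data": {"moves": [[0.72,0,0,-0.5,0],[0.72,0,0,-1,0],[0.72,0,0,-1,0],[0.72,0,0,-1,0],[0.72,0,0,-1,0],[0.72,0,0,-1,0],[0.72,0,0,0,0]]}}

```text
time_s: 4.1
eef_pos: [0.5507, -0.3554, 0.1485]
eef_rot: [0.998, 0.06, 0.003, 0.002]
wrist_force: [0.8, -0.8, -1.0]
finger_gap: 0.736
grasp_force: 66.2
```

```bash
cat >> h.py <<'E'
def tilt():
    # side-camera cloud of the held carton, in tool axes: x along carton when flat, z up from TCP
    s=arm.read_state(); Rm=Ro.from_quat(s["eef_rot"]).as_matrix(); C=cal("side"); im,d=arm.camera("side"); P=cloud(C,d)
    q=(P-s["eef_pos"])@Rm; hsv=cv2.cvtColor(im,cv2.COLOR_RGB2HSV)
    m=(d>0)&(np.abs(q[...,1])<.05)&(np.abs(q[...,0])<.14)&(np.abs(q[...,2])<.14)&(hsv[...,0]<35)&(hsv[...,1]>50)&(P[...,2]>.003)
    r=q[m]; rr=cv2.minAreaRect((r[:,[0,2]]*1000).astype(np.float32)); print("tilt n",len(r),rr, "x",np.percentile(r[:,0],[1,99]).round(3),"down",np.percentile(r[:,2],[1,99]).round(3)); return im,m
E
python3 - <<'E'
from h import *
go((0,0,0)); im,m=tilt(); v,u=np.where(m); print(u.min(),u.max(),v.min(),v.max())
save("s3",cv2.resize(im[100:320,240:480],(720,660))[:600])
E
```

```text
t 4.1 pos [ 0.5507 -0.3554  0.1485] yaw 6.93 units [-20.18 -16.79   5.76] spin None F [ 0.8 -0.8 -1. ] gap 0.736 gf 66.21935606002808
tilt n 564 ((-7.622364044189453, -40.61212158203125), (94.9300765991211, 195.38006591796875), 49.93693161010742) x [-0.095  0.012] down [-0.049  0.008]
318 370 98 157
```

View pics/s3.png

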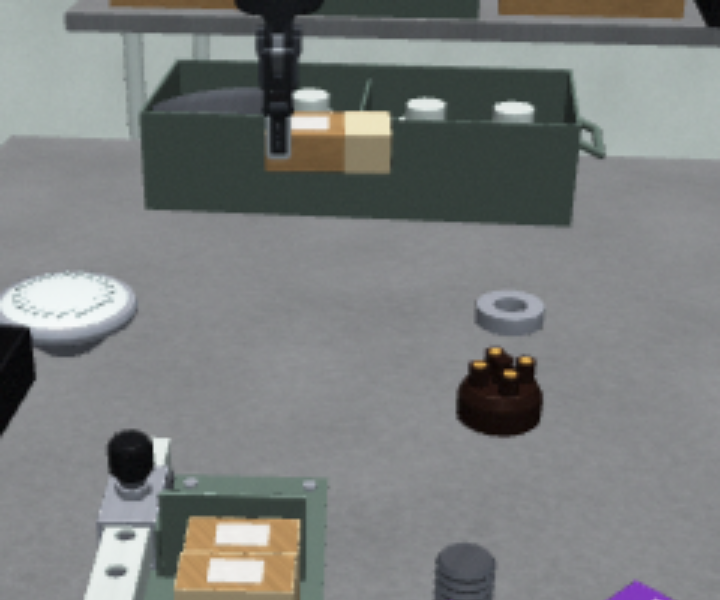

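The carton is held level, pad at (278,130) with the free end to the right, so friction holds it. I'll see whether easing the opening lowers the grip force enough to let it swing.

Call:
{"op": "move_arm", "data": {"moves": [[0.732,0,0,0,0]]}}

```text
time_s: 4.25
eef_pos: [0.5481, -0.3537, 0.1431]
eef_rot: [0.998, 0.06, -0.0, -0.0]
wrist_force: [-0.7, -0.6, -2.6]
finger_gap: 0.735
grasp_force: 66.2
```

Call:
{"op": "move_arm", "data": {"moves": [[0.735,0,0,0,0]]}}

```text
time_s: 4.35
eef_pos: [0.5476, -0.3534, 0.1422]
eef_rot: [0.998, 0.06, -0.001, -0.001]
wrist_force: [0.1, -0.2, -1.2]
finger_gap: 0.737
grasp_force: 59.1
```

Call:
{"op": "move_arm", "data": {"moves": [[0.735,0,0,1,0],[0.735,0,0,1,0],[0.738,0,0,0,0]]}}

```text
time_s: 4.65
eef_pos: [0.5452, -0.3519, 0.0888]
eef_rot: [0.998, 0.06, -0.004, -0.003]
wrist_force: [-0.3, 0.4, -2.2]
finger_gap: 0.739
grasp_force: 47.9
```

Call:
{"op": "move_arm", "data": {"moves": [[0.741,0,0,0,0]]}}

```text
time_s: 4.75
eef_pos: [0.5476, -0.3535, 0.0927]
eef_rot: [0.998, 0.06, -0.001, -0.001]
wrist_force: [-0.2, 0.8, -1.1]
finger_gap: 0.743
grasp_force: 37.2
```

Call:
{"op": "move_arm", "data": {"moves": [[0.744,0,0,0,0]]}}

```text
time_s: 4.85
eef_pos: [0.5491, -0.3544, 0.0947]
eef_rot: [0.998, 0.06, 0.0, 0.0]
wrist_force: [0.3, 0.2, -1.1]
finger_gap: 0.747
grasp_force: 26.9
```

The grip force follows the opening, at about −3.5 N per 0.001. I'll ease it further in small steps.

Call:
{"op": "move_arm", "data": {"moves": [[0.747,0,0,0,0]]}}

```text
time_s: 4.95
eef_pos: [0.5494, -0.3547, 0.0952]
eef_rot: [0.998, 0.06, 0.001, 0.001]
wrist_force: [0.2, -0.6, -1.0]
finger_gap: 0.75
grasp_force: 17.4
```

Call:
{"op": "move_arm", "data": {"moves": [[0.7485,0,0,0,0]]}}

```text
time_s: 5.05
eef_pos: [0.5493, -0.3545, 0.095]
eef_rot: [0.998, 0.06, 0.001, 0.001]
wrist_force: [-0.3, -0.4, -2.4]
finger_gap: 0.75
grasp_force: 13.0
```

```bash
cat >> h.py <<'E'
def side_tilt(name=None):
    # angle of the carton's lower outline, from the largest cardboard-coloured blob near the TCP
    s=arm.read_state(); C=cal("side"); im,d=arm.camera("side"); hsv=cv2.cvtColor(im,cv2.COLOR_RGB2HSV)
    P=cloud(C,d); m=((d>0)&(hsv[...,0]<35)&(hsv[...,1]>50)&(np.linalg.norm(P[...,:2]-s["eef_pos"][:2],axis=-1)<.13)&(np.abs(P[...,1]-s["eef_pos"][1])<.055)).astype(np.uint8)
    n,l,st,c=cv2.connectedComponentsWithStats(m); k=1+np.argmax(st[1:,4]); q=P[l==k]
    print("blob",st[k]); 
    f=q[:,1]>np.percentile(q[:,1],60)-.006; f=q[(q[:,1]>s["eef_pos"][1]+.022)]
    print("z",np.percentile(q[:,2],[1,99]).round(3),"x",np.percentile(q[:,0],[1,99]).round(3),"side face rect",cv2.minAreaRect((f[:,[0,2]]*1000).astype(np.float32)) if len(f)>5 else len(f))
    if name: save(name,im)
    return im
E
python3 - <<'E'
from h import *
go((0,0,0)); side_tilt()
E
```

```text
t 5.05 pos [ 0.5493 -0.3545  0.095 ] yaw 6.92 units [-20.11 -16.73   3.75] spin None F [-0.3 -0.4 -2.4] gap 0.75 gf 13.024524450302124
blob [329 156  41  21 518]
z [0.087 0.123] x [0.451 0.555] side face rect ((503.8373718261719, 105.24887084960938), (106.90912628173828, 36.10198974609375), 1.1694574356079102)
```

Call:
{"op": "move_arm", "data": {"moves": [[0.7495,0,0,0,0]]}}

```text
time_s: 5.2
eef_pos: [0.5489, -0.3543, 0.0944]
eef_rot: [0.998, 0.06, 0.0, 0.0]
wrist_force: [-0.3, 0.8, -1.2]
finger_gap: 0.749
grasp_force: 2.8
```

Call:
{"op": "move_arm", "data": {"moves": [[0.7502,0,0,0,0]]}}

```text
time_s: 5.3
eef_pos: [0.5486, -0.3542, 0.0941]
eef_rot: [0.998, 0.06, 0.0, 0.0]
wrist_force: [-1.0, 1.1, -3.5]
finger_gap: 0.753
grasp_force: 4.1
```

Run:
```python
from h import *
side_tilt()
```

```text
blob [325 162  37  33 480]
z [0.039 0.11 ] x [0.474 0.571] side face rect ((519.3873901367188, 73.13516998291016), (108.56233215332031, 34.204132080078125), 45.21677017211914)
```

It's swinging: the carton now hangs at about 45°.

Call:
{"op": "move_arm", "data": {"moves": [[0.7502,0,0,0,0]]}}

```text
time_s: 5.45
eef_pos: [0.5489, -0.3542, 0.0941]
eef_rot: [0.998, 0.06, 0.0, 0.0]
wrist_force: [0.9, -0.7, 0.1]
finger_gap: 0.749
grasp_force: 1.4
```

Run:
```python
from h import *
side_tilt()
```

```text
blob [324 161  25  44 521]
z [0.006 0.118] x [0.509 0.574] side face rect ((540.937255859375, 67.8204116821289), (131.24176025390625, 34.66819381713867), 71.01316833496094)
```

Call:
{"op": "move_arm", "data": {"moves": [[0.7502,0,0,0,0]]}}

```text
time_s: 5.6
eef_pos: [0.5488, -0.3542, 0.0941]
eef_rot: [0.998, 0.06, 0.0, 0.0]
wrist_force: [0.5, -0.2, 1.0]
finger_gap: 0.75
grasp_force: 1.4
```

Run:
```python
from h import *
im=side_tilt()
save("s4",cv2.resize(im[100:260,270:430],(600,600)))
```

```text
blob [324 161  25  44 519]
z [0.007 0.117] x [0.508 0.575] side face rect ((541.5138549804688, 68.0441665649414), (129.34466552734375, 35.08549499511719), 70.83695220947266)
```

View pics/s4.png

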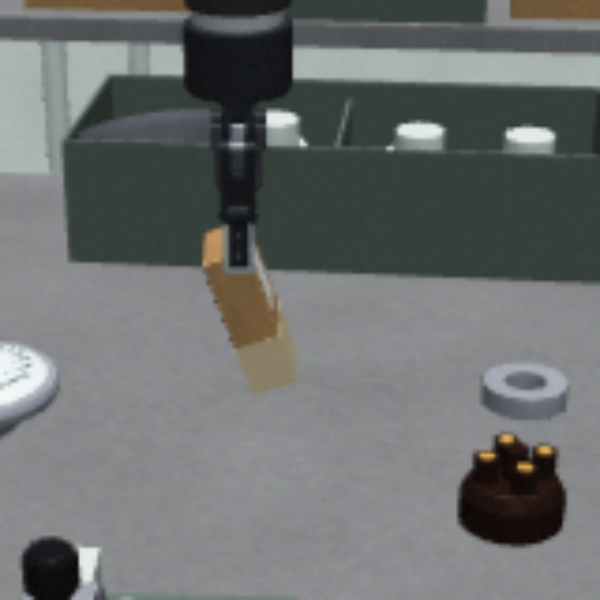

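The carton stands on its lower foot edge, leaning about 19° with the foot toward the robot, and the pads barely touch it. I'll tip it upright about that edge by moving the loose pads 31 mm along −x.

Call:
{"op": "move_arm", "data": {"moves": [[0.7502,-0.15,0,0,0],[0.7502,-0.15,0,0,0],[0.7502,-0.15,0,0,0],[0.7502,-0.15,0,0,0],[0.7502,-0.15,0,0,0],[0.7502,-0.15,0,0,0]]}}

```text
time_s: 6.25
eef_pos: [0.5257, -0.3567, 0.0936]
eef_rot: [0.998, 0.06, -0.0, -0.0]
wrist_force: [1.1, -0.3, -1.0]
finger_gap: 0.746
grasp_force: 1.2
```

Run:
```python
from h import *
side_tilt()
```

```text
blob [332 160  18  45 474]
z [0.005 0.112] x [0.506 0.551] side face rect ((526.2896728515625, 57.52133560180664), (111.79136657714844, 34.01372528076172), 82.29803466796875)
```

Call:
{"op": "move_arm", "data": {"moves": [[0.7502,-0.15,0,0,0],[0.7502,-0.15,0,0,0],[0.7502,-0.12,0,0,0],[0.7502,0,0,0,0]]}}

```text
time_s: 6.7
eef_pos: [0.5155, -0.3582, 0.0939]
eef_rot: [0.998, 0.06, 0.0, -0.0]
wrist_force: [-0.4, -0.1, -0.1]
finger_gap: 0.754
grasp_force: 0.2
```

Run:
```python
from h import *
side_tilt()
```

```text
blob [337 160  13  45 438]
z [0.003 0.112] x [0.503 0.537] side face rect ((518.8275756835938, 56.91701889038086), (109.47288513183594, 31.972135543823242), 88.62760162353516)
```

It's now upright on the table. I'll open, lower 22 mm, centre on it and grip firmly.

Call:
{"op": "move_arm", "data": {"moves": [[0.8,0,0,0,0],[0.85,0,0,0,0],[0.85,0.17,0,0.4,0],[0.85,0,0,0.5,0],[0.85,0,0,0,0]]}}

```text
time_s: 7.25
eef_pos: [0.5186, -0.3564, 0.0685]
eef_rot: [0.998, 0.061, -0.002, -0.001]
wrist_force: [-0.8, 0.2, 0.0]
finger_gap: 0.85
grasp_force: 0.0
```

Call:
{"op": "move_arm", "data": {"moves": [[0.73,0,0,0,0],[0.72,0,0,0,0],[0.72,0,0,0,0],[0.72,0,0,0,0],[0.72,0,0,0,0]]}}

```text
time_s: 7.75
eef_pos: [0.5201, -0.3577, 0.0715]
eef_rot: [0.998, 0.06, 0.0, 0.0]
wrist_force: [0.2, 0.5, -1.1]
finger_gap: 0.74
grasp_force: 66.6
```

Call:
{"op": "move_arm", "data": {"moves": [[0.72,0,0,-0.5,0],[0.72,0,0,-1,0],[0.72,0,0,-1,0],[0.72,0,0,-1,0],[0.72,0,0,-1,0],[0.72,0,0,-1,0],[0.72,0,0,0,0]]}}

```text
time_s: 8.45
eef_pos: [0.5221, -0.359, 0.214]
eef_rot: [0.998, 0.06, 0.003, 0.002]
wrist_force: [0.6, -1.1, -1.9]
finger_gap: 0.743
grasp_force: 66.9
```

Run:
```python
from h import *
im=side_tilt()
go((.5043,.1498,.23),94.76)
save("s5",cv2.resize(im[80:240,270:430],(600,600)))
```

```text
blob [336 108  14  48 460]
z [0.145 0.255] x [0.505 0.541] side face rect ((521.9801025390625, 199.42056274414062), (34.046146392822266, 110.49152374267578), 0.07123826444149017)
t 8.5 pos [ 0.5213 -0.3584  0.2116] yaw 6.92 units [  1.78 -20.26  -0.8 ] spin -15.33 F [ 0.3 -0.9 -2.5] gap 0.741 gf 66.90937757492065
```

View pics/s5.png

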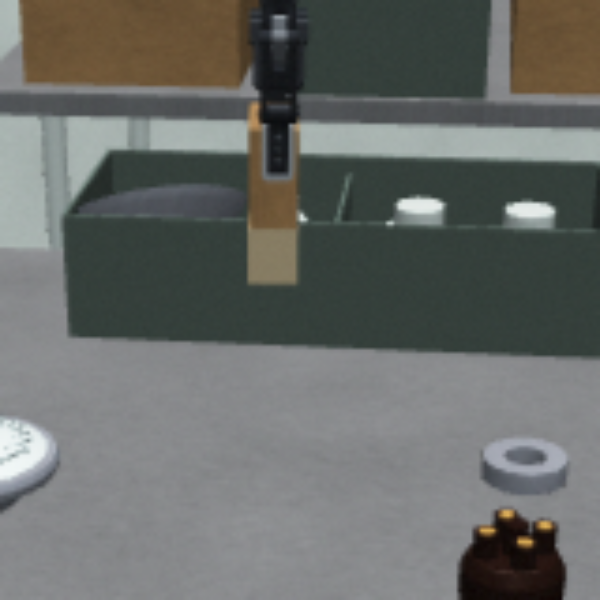

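The carton hangs plumb (0.1°). Next I carry it towards the rack, then turn it.

Call:
{"op": "move_arm", "data": {"moves": [[0.72,0,-0.5,0,0],[0.72,0,-0.9,0,0],[0.72,0,-1,-0.1,0],[0.72,0,-1,-0.1,0],[0.72,0,-1,-0.1,0],[0.72,0,-1,-0.1,0],[0.72,0,-1,-0.1,0],[0.72,0,-1,-0.1,0]]}}

```text
time_s: 9.3
eef_pos: [0.4961, -0.1717, 0.2222]
eef_rot: [0.998, 0.06, -0.001, -0.001]
wrist_force: [0.4, 0.4, -2.0]
finger_gap: 0.739
grasp_force: 66.8
```

Call:
{"op": "move_arm", "data": {"moves": [[0.72,0,-1,0,0],[0.72,0,-1,0,0],[0.72,0,-1,0,0],[0.72,0,-1,0,0],[0.72,0,-1,0,0],[0.72,0,-1,0,0],[0.72,0,-1,0,0],[0.72,0,-0.5,0,0]]}}

```text
time_s: 10.1
eef_pos: [0.4731, 0.0142, 0.2223]
eef_rot: [0.998, 0.061, -0.001, -0.0]
wrist_force: [0.2, -0.8, -0.9]
finger_gap: 0.739
grasp_force: 66.8
```

Call:
{"op": "move_arm", "data": {"moves": [[0.72,0,0,0,-0.7],[0.72,0,0,0,-1],[0.72,0,0,0,-1],[0.72,0,0,0,-1],[0.72,0,0,0,-1],[0.72,0,0,0,-1],[0.72,0,0,0,-1],[0.72,0,0,0,-1]]}}

```text
time_s: 10.9
eef_pos: [0.4741, 0.0122, 0.2227]
eef_rot: [0.902, 0.433, -0.001, -0.0]
wrist_force: [0.2, -0.7, -1.4]
finger_gap: 0.742
grasp_force: 66.8
```

Call:
{"op": "move_arm", "data": {"moves": [[0.72,0,0,0,-1],[0.72,0,0,0,-1],[0.72,0,0,0,-1],[0.72,0,0,0,-1],[0.72,0,0,0,-1],[0.72,0,0,0,-1],[0.72,0,0,0,-1],[0.72,0,0,0,-0.7]]}}

```text
time_s: 11.7
eef_pos: [0.4741, 0.0122, 0.2227]
eef_rot: [0.673, 0.739, -0.001, -0.001]
wrist_force: [-0.2, 0.3, -1.5]
finger_gap: 0.74
grasp_force: 66.8
```

Run:
```python
from h import *
go((.5043,.1498,.23),94.76)
```

```text
t 11.7 pos [0.4741 0.0122 0.2227] yaw 95.35 units [ 5.37  1.72 -0.3 ] spin 0.1 F [-0.2  0.3 -1.5] gap 0.74 gf 66.81879043579102
```

Call:
{"op": "move_arm", "data": {"moves": [[0.72,0.6,0.2,0,0.1],[0.72,1,0.32,0,0],[0.72,1,0.32,0,0],[0.72,1,0.32,0,0],[0.72,1,0.32,0,0],[0.72,0.5,0.15,0,0],[0.72,0.2,0.09,0,0],[0.72,0,0,0,0]]}}

```text
time_s: 12.5
eef_pos: [0.5069, 0.1477, 0.2233]
eef_rot: [0.678, 0.735, -0.001, -0.0]
wrist_force: [-0.1, 0.3, -1.6]
finger_gap: 0.742
grasp_force: 66.8
```

```bash
cat >> h.py <<'E'
yaw=np.radians(4.757); EX=np.array([np.cos(yaw),np.sin(yaw)]); EY=np.array([-np.sin(yaw),np.cos(yaw)]); O=np.array([.515,.0865])
def rk(p): p=np.asarray(p); return np.stack([p[...,:2]@EX-O[0],p[...,:2]@EY-O[1],p[...,2]],-1)
E
python3 - <<'E'
from h import *
s=arm.read_state(); print("tcp rack",rk(s["eef_pos"]).round(4))
C=cal("side"); im,d=arm.camera("side"); save("s6",im); P=cloud(C,d); r=rk(P); hsv=cv2.cvtColor(im,cv2.COLOR_RGB2HSV)
b=(d>0)&(hsv[...,0]<35)&(hsv[...,1]>50)
m=b&(np.abs(r[...,0])<.05)&(np.abs(r[...,1]-.021)<.035)&(r[...,2]>.135)
q=r[m]; print("held",len(q)); print(np.percentile(q,[1,50,99],axis=0).round(4))
f=q[q[:,1]>np.percentile(q[:,1],90)-.006]; print("face y",np.median(f[:,1]))
A=np.c_[f[:,[0,2]],np.ones(len(f))]; print("face fit dy/dx,dy/dz",np.linalg.lstsq(A,f[:,1],rcond=None)[0])
m=b&(np.abs(r[...,0])<.045)&(r[...,1]>.02)&(r[...,1]<.115)&(r[...,2]>.107)&(r[...,2]<.12); q=r[m]; print("row top",len(q),np.percentile(q,[1,50,99],axis=0).round(4))
go((.5043,.1498,.0755),94.76)
E
```

```text
tcp rack [0.0024 0.0186 0.2233]
held 3455
[[-0.0347  0.0077  0.157 ]
 [ 0.0028  0.0367  0.2382]
 [ 0.0371  0.0541  0.5317]]
face y 0.048132409925391306
face fit dy/dx,dy/dz [0.01823196 0.01248718 0.04162162]
row top 821 [[-0.0327  0.0393  0.1076]
 [-0.0008  0.0801  0.1141]
 [ 0.0314  0.1094  0.1159]]
t 12.55 pos [0.5068 0.1471 0.2234] yaw 94.58 units [ 0.12 -0.09  5.92] spin -0.03 F [-1.2 -0.1 -2. ] gap 0.742 gf 66.79517984390259
```

View pics/s6.png

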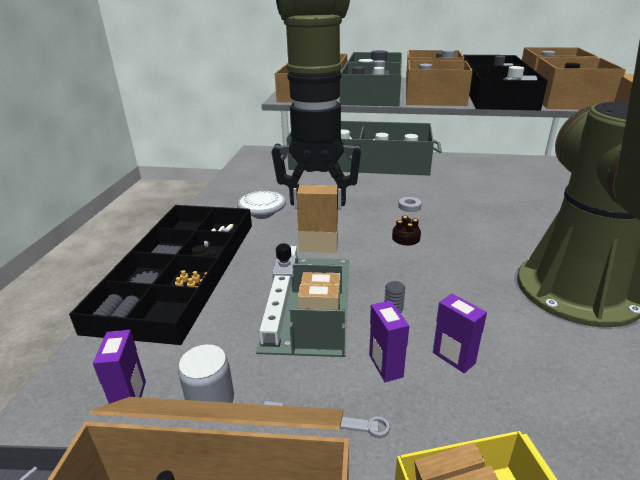

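The carton hangs over the lane at (318,220), upright, with the row behind it at (320,290). I'll repeat the measurement without the olive arm pixels in the mask.

Run:
```python
from h import *
s=arm.read_state(); print("tcp rack",rk(s["eef_pos"]).round(4))
C=cal("side"); im,d=arm.camera("side"); P=cloud(C,d); r=rk(P); hsv=cv2.cvtColor(im,cv2.COLOR_RGB2HSV)
b=(d>0)&(hsv[...,0]<35)&(hsv[...,1]>50)&(np.abs(r[...,0])<.05)&(np.abs(r[...,1]-.021)<.05)&(r[...,2]>.135)&(r[...,2]<.262)
b=cv2.erode(b.astype(np.uint8),np.ones((3,3)))>0
q=r[b]; print(len(q),np.percentile(q,[1,50,99],axis=0).round(4))
for lo in(.155,.18,.205,.23):
    w=q[(q[:,2]>lo)&(q[:,2]<lo+.025)]; 
    if len(w): print(lo,len(w),np.percentile(w[:,1],[10,50,90]).round(4))
f=q[(q[:,2]<.25)]; A=np.c_[f[:,[0,2]],np.ones(len(f))]; print(np.linalg.lstsq(A,f[:,1],rcond=None)[0])
```

```text
tcp rack [0.0023 0.0181 0.2234]
1974 [[-0.0277  0.0336  0.1586]
 [ 0.0026  0.0362  0.2116]
 [ 0.0332  0.0388  0.2586]]
0.155 386 [0.0349 0.0364 0.0378]
0.18 466 [0.0348 0.0363 0.0377]
0.205 503 [0.0347 0.036  0.0373]
0.23 519 [0.0345 0.0361 0.0374]
[-0.0057494  -0.00529102  0.03726481]
```

Call:
{"op": "move_arm", "data": {"moves": [[0.72,0.04,-0.09,0.4,-0.03],[0.72,0,0,0.8,0],[0.72,0,0,0.8,0],[0.72,0,0,0.8,0],[0.72,0,0,0.8,0],[0.72,0,0,0.8,0],[0.72,0,0,0.6,0],[0.72,0,0,0.4,0]]}}

```text
time_s: 13.4
eef_pos: [0.5036, 0.1475, 0.0871]
eef_rot: [0.678, 0.736, -0.001, -0.0]
wrist_force: [-0.9, -0.9, -1.6]
finger_gap: 0.742
grasp_force: 66.8
```

Call:
{"op": "move_arm", "data": {"moves": [[0.72,0,0,0.2,0],[0.72,0,0,0,0]]}}

```text
time_s: 13.6
eef_pos: [0.5045, 0.1482, 0.0833]
eef_rot: [0.677, 0.736, -0.0, -0.0]
wrist_force: [-0.4, 0.5, -1.2]
finger_gap: 0.743
grasp_force: 66.8
```

Run:
```python
from h import *
s=arm.read_state(); print("tcp rack",rk(s["eef_pos"]).round(4))
go((.5043,.1498,.0755),94.76)
```

```text
tcp rack [0.0001 0.0193 0.0833]
t 13.6 pos [0.5045 0.1482 0.0833] yaw 94.73 units [ 0.07 -0.    0.31] spin -0.0 F [-0.4  0.5 -1.2] gap 0.743 gf 66.79448246955872
```

Now lowering slowly until it touches.

Call:
{"op": "move_arm", "data": {"moves": [[0.72,0.02,0,0.12,0],[0.72,0,0,0.08,0],[0.72,0,0,0.08,0],[0.72,0,0,0.04,0],[0.72,0,0,0,0]]}}

```text
time_s: 14.1
eef_pos: [0.5049, 0.1491, 0.0758]
eef_rot: [0.677, 0.736, -0.0, -0.0]
wrist_force: [-0.1, -0.3, -1.8]
finger_gap: 0.739
grasp_force: 66.8
```

Call:
{"op": "move_arm", "data": {"moves": [[0.72,0,0,0.04,0],[0.72,0,0,0,0]]}}

```text
time_s: 14.3
eef_pos: [0.5049, 0.1491, 0.0747]
eef_rot: [0.677, 0.736, -0.0, -0.0]
wrist_force: [-0.2, 0.7, -1.5]
finger_gap: 0.735
grasp_force: 66.8
```

Call:
{"op": "move_arm", "data": {"moves": [[0.72,0,0,0.04,0],[0.72,0,0,0,0]]}}

```text
time_s: 14.5
eef_pos: [0.5051, 0.1491, 0.074]
eef_rot: [0.677, 0.736, 0.0, 0.0]
wrist_force: [0.2, 0.3, 0.6]
finger_gap: 0.74
grasp_force: 66.8
```

It has touched down (Fz rose by about 2 N). I'll ease the grip and release.

Call:
{"op": "move_arm", "data": {"moves": [[0.735,0,0,0,0],[0.745,0,0,0,0],[0.75,0,0,0,0],[0.76,0,0,0,0],[0.8,0,0,0,0],[0.9,0,0,0,0],[0.9,0,0,0,0]]}}

```text
time_s: 15.2
eef_pos: [0.5049, 0.1491, 0.0738]
eef_rot: [0.677, 0.736, -0.0, 0.0]
wrist_force: [0.4, -0.2, -0.9]
finger_gap: 0.9
grasp_force: 0.0
```

Call:
{"op": "move_arm", "data": {"moves": [[0.9,0,0,-0.4,0],[0.9,0,0,-0.8,0],[0.9,0,0,-1,0],[0.9,0,0,-1,0],[0.9,0,0,-1,0],[0.9,0,0,-1,0],[0.9,0,0,0,0]]}}

```text
time_s: 15.9
eef_pos: [0.5072, 0.1498, 0.2082]
eef_rot: [0.677, 0.736, 0.003, 0.002]
wrist_force: [0.0, -0.2, 0.6]
finger_gap: 0.901
grasp_force: 0.0
```

Run:
```python
from h import *
k=np.array([.600,.0008]) # across, along
p=EX*k[0]+EY*k[1]; print(p)
go((p[0],p[1],.15),94.76)
C=cal("side"); im,d=arm.camera("side"); r=rk(cloud(C,d)); hsv=cv2.cvtColor(im,cv2.COLOR_RGB2HSV)
b=(d>0)&(hsv[...,0]<35)&(hsv[...,1]>50)&(np.abs(r[...,0])<.05)&(r[...,1]>-.02)&(r[...,1]<.112)&(r[...,2]>.108)&(r[...,2]<.122)
q=r[b]; 
print(len(q),np.percentile(q,[1,50,99],axis=0).round(4)); print(np.histogram(q[:,1],bins=np.arange(-.004,.116,.006)))
save("s7",cv2.resize(im[180:380,230:430],(600,600)))
```

```text
[0.59786688 0.05055522]
t 15.9 pos [0.5072 0.1498 0.2082] yaw 94.76 units [-4.26  3.27  2.35] spin -0.0 F [ 0.  -0.2  0.6] gap 0.901 gf 0.0
1186 [[-0.0325  0.0073  0.1085]
 [ 0.0004  0.0644  0.1141]
 [ 0.0328  0.1093  0.1159]]
(array([  0,  24,  67,  61,  70,  72,  79,  69,  59,  40,  36,  52,  88,
        77,  50,  46,  43,  73, 178]), array([-0.004,  0.002,  0.008,  0.014,  0.02 ,  0.026,  0.032,  0.038,
        0.044,  0.05 ,  0.056,  0.062,  0.068,  0.074,  0.08 ,  0.086,
        0.092,  0.098,  0.104,  0.11 ]))
```

View pics/s7.png

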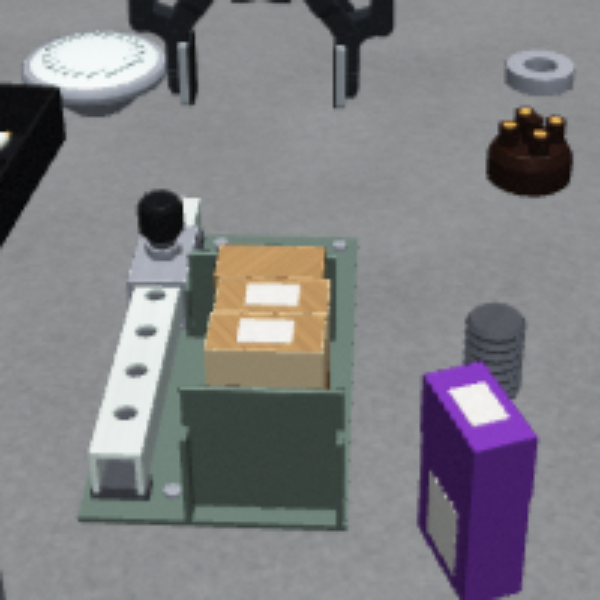

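All three cartons stand in a row (tops at (268,265), (272,295) and (266,332)), and the gripper is clear. Before gripping the knob I'll check for anything tall beside it.

Run:
```python
from h import *
for n in("top","side"):
    z=np.load(n+".npz"); r=rk(cloud((z["K"],z["R"],z["t"]),z["d"])); ok=z["d"]>0
    for x0 in range(30,135,8):
        m=ok&(r[...,0]>x0/1e3)&(r[...,0]<x0/1e3+.008)&(np.abs(r[...,1]+.0855)<.03)
        if m.sum(): print(n,x0,[round(float(np.percentile(r[m&(r[...,1]>a)&(r[...,1]<=a+.02)][:,2],97)),3) if (m&(r[...,1]>a)&(r[...,1]<=a+.02)).sum()>2 else None for a in(-.1155,-.0955,-.0755)])
    m=ok&(np.abs(r[...,0]-.085)<.025)&(np.abs(r[...,1]+.0855)<.025)&(r[...,2]>.082)&(r[...,2]<.1); q=r[m]; print(n,"knob",np.percentile(q,[2,98],axis=0).mean(0).round(4),np.median(q[:,2]))
```

```text
top 30 [0.008, 0.009, 0.007]
top 38 [0.008, 0.01, 0.008]
top 46 [0.007, 0.008, 0.007]
top 54 [0.009, 0.044, 0.046]
top 62 [0.048, 0.05, 0.049]
top 70 [0.084, 0.091, 0.07]
top 78 [0.09, 0.091, 0.087]
top 86 [0.089, 0.095, 0.087]
top 94 [0.049, 0.091, 0.048]
top 102 [0.048, None, 0.049]
top 110 [0.006, 0.001, 0.002]
top 118 [0.006, 0.003, 0.004]
top 126 [0.004, 0.004, 0.004]
top 134 [0.003, 0.004, 0.004]
top knob [ 0.0842 -0.0858  0.0876] 0.08845018676350216
side 62 [0.048, 0.048, 0.048]
side 70 [0.048, 0.091, 0.083]
side 78 [None, 0.091, 0.09]
side 86 [None, 0.09, 0.087]
side 94 [None, 0.089, 0.081]
side 102 [0.047, 0.047, 0.048]
side 110 [None, 0.002, 0.002]
side 118 [0.002, 0.002, 0.003]
side 126 [0.002, 0.003, 0.002]
side 134 [0.002, 0.002, 0.002]
side knob [ 0.0856 -0.0839  0.0868] 0.08857019084228608
```

Call:
{"op": "move_arm", "data": {"moves": [[0.7,-0.5,0.4,0,0],[0.65,-0.8,0.6,0,0],[0.65,-0.8,0.6,0,0],[0.65,-0.8,0.6,0,0],[0.65,-0.8,0.6,0,0],[0.65,-0.5,0.4,0.5,0],[0.65,-0.06,0.05,0.8,0],[0.65,0,0,0.2,0]]}}

```text
time_s: 16.75
eef_pos: [0.593, 0.0486, 0.1624]
eef_rot: [0.678, 0.735, -0.002, -0.002]
wrist_force: [-0.3, -0.1, -0.3]
finger_gap: 0.653
grasp_force: 0.0
```

```bash
python3 -c "
from h import *
go((.5979,.0506,.055),94.76)"
```

```text
t 16.75 pos [0.593  0.0486 0.1624] yaw 94.69 units [0.06 0.23 4.29] spin -0.01 F [-0.3 -0.1 -0.3] gap 0.653 gf 0.0
```

Call:
{"op": "move_arm", "data": {"moves": [[0.65,0.05,0.15,0.5,0],[0.65,0,0,1,0],[0.65,0,0,1,0],[0.65,0,0,1,0],[0.65,0,0,0.5,0],[0.65,0,0,0,0]]}}

```text
time_s: 17.35
eef_pos: [0.5967, 0.0515, 0.0643]
eef_rot: [0.677, 0.736, -0.001, -0.001]
wrist_force: [-0.0, 0.4, 0.8]
finger_gap: 0.647
grasp_force: 0.0
```

```bash
python3 -c "
from h import *
go((.5979,.0506,.056),94.76)"
```

```text
t 17.35 pos [0.5967 0.0515 0.0643] yaw 94.8 units [-0.04  0.05  0.33] spin 0.01 F [-0.   0.4  0.8] gap 0.647 gf 0.0
```

Call:
{"op": "move_arm", "data": {"moves": [[0.6,-0.03,0.05,0.26,0],[0.5,0,0,0,0],[0.4,0,0,0,0],[0.33,0,0,0,0],[0.3,0,0,0,0],[0.3,0,0,0,0]]}}

```text
time_s: 17.95
eef_pos: [0.5983, 0.0505, 0.0608]
eef_rot: [0.677, 0.736, -0.001, -0.001]
wrist_force: [-6.2, -0.5, 7.3]
finger_gap: 0.316
grasp_force: 58.5
```

Call:
{"op": "move_arm", "data": {"moves": [[0.3,0,0,0,0],[0.3,0,0,0,0]]}}

```text
time_s: 18.15
eef_pos: [0.5982, 0.0504, 0.0608]
eef_rot: [0.677, 0.736, -0.001, -0.001]
wrist_force: [-6.6, -0.4, 7.0]
finger_gap: 0.314
grasp_force: 58.5
```

Call:
{"op": "move_arm", "data": {"moves": [[0.25,0,-0.05,-0.2,0],[0.25,0,-0.05,-0.2,0],[0.25,0,0,-0.2,0],[0.25,0,0,-0.2,0],[0.25,0,0,0,0]]}}

```text
time_s: 18.65
eef_pos: [0.5973, 0.0504, 0.0756]
eef_rot: [0.677, 0.736, -0.001, -0.001]
wrist_force: [15.1, 1.3, -40.4]
finger_gap: 0.308
grasp_force: 66.5
```

Call:
{"op": "move_arm", "data": {"moves": [[0.25,0,0.06,0.08,0],[0.25,0,0,0,0]]}}

```text
time_s: 18.85
eef_pos: [0.5976, 0.0504, 0.0755]
eef_rot: [0.677, 0.736, -0.001, -0.001]
wrist_force: [7.8, 1.0, -25.6]
finger_gap: 0.309
grasp_force: 67.9
```

Call:
{"op": "move_arm", "data": {"moves": [[0.25,0.1,0,0.04,0],[0.25,0.2,0,0,0],[0.25,0.25,0,0,0],[0.25,0.25,0,0,0],[0.25,0.25,0,0,0],[0.25,0.25,0,0,0],[0.25,0.2,0,0,0],[0.25,0.1,0,0,0]]}}

```text
time_s: 19.65
eef_pos: [0.5944, 0.0903, 0.0755]
eef_rot: [0.677, 0.736, -0.001, -0.0]
wrist_force: [6.0, -1.1, -20.8]
finger_gap: 0.313
grasp_force: 68.4
```

Run:
```python
from h import *
e=EX*.6+EY*.0008; s=arm.read_state()["eef_pos"]; print(rk(s)-rk([.5976,.0504,.0755])); go((0,0,0))
```

```text
[ 1.09630367e-04  4.00051152e-02 -3.14847987e-05]
t 19.65 pos [0.5944 0.0903 0.0755] yaw 94.76 units [ -1.62 -23.99   3.07] spin None F [  6.   -1.1 -20.8] gap 0.313 gf 68.44619917916134
```

The stop has moved exactly 40.0 mm. Lowering the pin into the hole.

Call:
{"op": "move_arm", "data": {"moves": [[0.25,0,0,0.2,0],[0.25,0,0,0.2,0],[0.25,0,0,0.2,0],[0.25,0,0,0.1,0],[0.25,0,0,0,0]]}}

```text
time_s: 20.15
eef_pos: [0.5948, 0.0906, 0.0611]
eef_rot: [0.677, 0.736, 0.0, -0.0]
wrist_force: [-6.8, -0.2, 7.7]
finger_gap: 0.317
grasp_force: 71.4
```

Call:
{"op": "move_arm", "data": {"moves": [[0.25,0,-0.03,0.1,0],[0.25,0,0,0,0]]}}

```text
time_s: 20.35
eef_pos: [0.5949, 0.0906, 0.0609]
eef_rot: [0.677, 0.736, 0.001, 0.0]
wrist_force: [-11.1, -0.9, 22.7]
finger_gap: 0.311
grasp_force: 73.1
```

Run:
```python
from h import *
go((0,0,0))
C=cal("side"); im,d=arm.camera("side"); r=rk(cloud(C,d)); hsv=cv2.cvtColor(im,cv2.COLOR_RGB2HSV)
b=(d>0)&(hsv[...,0]<35)&(hsv[...,1]>50)&(np.abs(r[...,0])<.05)&(r[...,1]>-.02)&(r[...,1]<.112)&(r[...,2]>.108)&(r[...,2]<.122)
q=r[b]; print(len(q),np.percentile(q,[1,50,99],axis=0).round(4))
save("s8",cv2.resize(im[180:380,230:430],(600,600)))
```

```text
t 20.35 pos [0.5949 0.0906 0.0609] yaw 94.76 units [ -1.64 -24.02   2.38] spin None F [-11.1  -0.9  22.7] gap 0.311 gf 73.10538059100509
1185 [[-0.0323  0.0062  0.1086]
 [ 0.0005  0.0642  0.1142]
 [ 0.0329  0.1093  0.1161]]
```

View pics/s8.png

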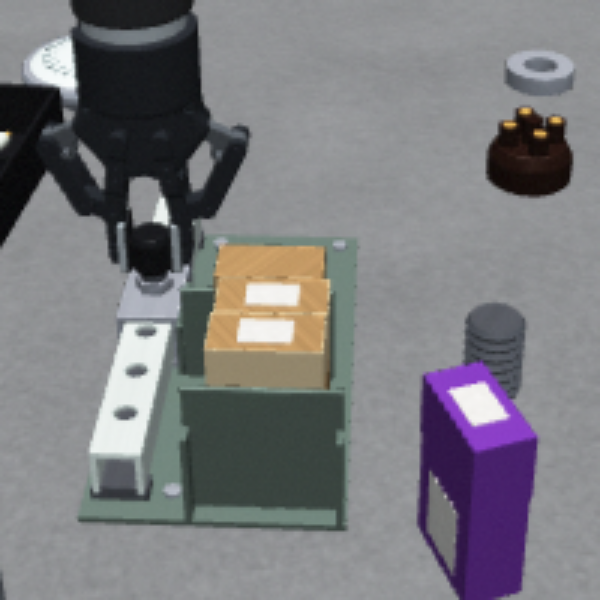

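The stop is closed up, the three cartons stand, and the pin has bottomed: z stays at 0.061, its height at home, under 23 N. I'll ease the push a little and hand in.

Call:
{"op": "move_arm", "data": {"moves": [[0.25,0,0.02,-0.08,0],[0.25,0,0,0,0],[0.25,0,0,0,0]]}}

```text
time_s: 20.7
eef_pos: [0.5948, 0.0906, 0.0611]
eef_rot: [0.677, 0.736, 0.001, -0.0]
wrist_force: [-6.5, -0.2, 9.3]
finger_gap: 0.317
grasp_force: 71.8
```

```bash
python3 -c "
from h import *
go((0,0,0)); print(arm.sign_off())"
```

```text
t 20.7 pos [0.5948 0.0906 0.0611] yaw 94.76 units [ -1.64 -24.01   2.43] spin None F [-6.5 -0.2  9.3] gap 0.317 gf 71.8020256049931
the job is handed in; nothing more can be done
None
```

I handed the job in at 20.7 s: the carton stands upright in the free place beside the two other cartons, the stop is 40 mm further in with its pin home, and the gripper still holds the knob down; no verdict came back.

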